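Press a bead box's end panel home with a one-hand bar clamp

ROBOT

A 7-joint arm with a two-finger parallel gripper is mounted at the origin on the work surface. World frame = base frame: x ahead of the robot, y to its left, z up, the work surface at z = 0. Lengths are in m, angles in degrees, forces in N, time in s.
With the tool pointing down it reaches from about 0.4 to 0.9 m from the base axis. Payload 5.6 kg.
Tool frame: the origin (TCP) lies at the very end of the fingers, on their centre line; the grasp point (between the pads) lies 19 mm behind it; z points along the fingers, y is the line along which they close (so a half turn about z gives the same grasp; the last joint's range is limited). The gripper opens to 92 mm and grips with 3 to 60 N. Pads are 20 mm wide; open, the fingers measure 128 mm over their backs; the gripper's body (75 mm by 189 mm) begins 69 mm behind the grasp point.
Start: joints at [-67.609, 26.786, -0.665, 91.828, 0.344, 61.387, -3.226], TCP at [0.273, 0.59, 0.215] pointing down, gripper open.
Joint ranges: [-144.91, 144.91], [-17.63, 115.5], [-89.93, 88.59], [15.96, 139.68], [-74.01, 254.01], [8.47, 105.57], [-167.45, 167.45]. Speed limits (degrees/s): [147.25, 147.25, 180, 180, 180, 180, 180].

INTERFACE

Orientations are given as [roll, pitch, yaw] about the fixed x, y, z axes, in that order (R = Rz(yaw) Ry(pitch) Rx(roll)).
In Python, from plant import manip gives the robot as it stands. The module is installed in compiled form; this text tells all that it offers.
- The arm moves only by the tool jog_arm, never from a script. Its argument "motion" is a list of rows, each a list of 5 numbers: the shift along the tool's x, y, z in m, then the turn about the tool's z in rad, then the closure, from 0 (fully open) to 1 (shut). In form: [[tx, ty, tz, yaw, jaw], ...]. A call has exactly 8 rows; each row is the pose to reach, as a shift and turn from the pose commanded when the call began, along the tool's axes at that moment; what a row does not reach only later rows make up. A row lasts 1/12 s, in which the tool goes at most 41.7 mm and 7.16 degrees, less where a joint would pass 70% of its speed; a pose out of reach is approached as far as the arm can. A call with a gripper value outside its range is refused whole. The fingers move at their own pace and stop on an object; "newtons" is the grip in N (left out, the last holds). Time passes only in rows, so rows that repeat a pose let the fingers close, or fill a call up. It gives the time, the measured TCP pose, the force, the opening and the grip force at its end, in the units of the state.
- manip.sense(): the state, without advancing time (a new reading comes with each control period).
- manip.snapshot(name): name is "scene" or "side" or "wrist"; returns the picture (400x640x3 uint8, blue, green, red); there is no depth.
- manip.camera_info(name): a dict with "fx", "fy", "cx", "cy" (pixels), "extrinsics" (4x4, takes a point from world to camera coordinates). Camera axes: x right, y up, looking along -z (the intrinsics and any distortion apply to the point x, -y, -z); pixel columns grow to the right and rows downward; lengths in m; the calibration is good to about 2 mm. The wrist camera is an equidistant fisheye: a pixel r from the principal point sees the ray r / f radians off the axis. A picture is of the moment at which its call begins: read the wrist's pose just before it. camera_info takes no time and is no camera call; for the wrist camera it gives the pose at the moment of the call.
- manip.close_job(): hands the job in; it is judged then, once.
The state is a dict: "time": time; "joints": joint angles; "qd": joint speeds; "effort": joint torques, N m; "tool_pos": TCP position; "tcp_rot": TCP orientation; "ft_force": force on the tool from outside, world axes, zero at the start; "ft_torque": the same for the moment, N m; "opening": finger opening in m; "finger_force": force on a finger pad.
Only numpy, scipy, OpenCV 4.12 (cv2) and the standard library are available. Lean on these libraries where they do the work, as an engineer would, in place of code of your own. Each camera call takes 0.05 s, during which the arm holds its last target. There are 200 camera calls.

TASK

The end panel of the little wooden bead box, just glued, still stands off on its dowels. Take the one-hand bar clamp that lies around the box by its handle and trigger, and pump the trigger with a light hand until both pads bear on the box and the panel is pressed fully home, without crushing the thin-walled box or disturbing the palette, jar and spool. Finish holding: keep the trigger squeezed so that the clamp goes on pressing the joint while the glue takes, the box still standing flat on the cloth.

Things in the scene. Friction and masses are not known exactly. Their poses are not given: they have to be found in the camera images.
- grip (a point): Grasp point of the clamp: half-way between the back of its handle and the front of its released trigger, 14 mm above the cloth; axes as the clamp's. Handle and trigger lie side by side along y, up to 46 mm (trigger 30 mm) either way of this point, tops 25 to 27 mm above the cloth. The handle, fixed to the head, reaches from 10 to 30 mm to -x of this point.
- clamp: Head of the grey one-hand bar clamp (150 mm size) that lies on its side, 28 mm thick. Origin: under the head, on the bar's line, 66 mm to +y of grip. Axes: x along the steel bar from the head to the sliding far jaw, y from the black handle to the jaws, z up. The head is 60 mm long in x, 46 mm in y. The bar's tail sticks out to -x. Loose on the cloth, 0.45 kg in all.
- trigger: Black trigger; origin at its hinge in the head, 80 mm to +y and 12 mm to +x of grip. Released, its front face is 30 mm to +x of grip; squeezed to the handle it turns 0.30 rad to a stop: handle and trigger together go from 61 to about 38 mm wide. A light spring (2 to 3 N) opens it. Each full squeeze draws the far jaw about 11 mm in, to stay. Once the jaws bite it stops part-way, and the pads press about 1.6 times the grip.
- near_pad: Black rubber pad on the head's jaw, 36 x 28 mm, 11 mm thick; origin in the middle of its back, pressing face 11 mm to the clamp's +x. It gives about 1 mm per 60 N.
- far_pad: The same pad on the sliding far jaw; origin in the middle of its back, pressing face 11 mm to the clamp's -x.
- bar (a joint): Opening between the two pads' pressing faces in m: 0.118 to 0.148 at the start, 0 shut. It needs about 2 N to slide shut and cannot slide open.
- box: Small open wooden bead box, thin-walled, two compartments, 80 x 56 x 40 mm without its end panel, standing between the pads; origin under its middle, x towards the end panel (to the far pad), z up. It cracks if a pad presses with more than 75 N: a squeeze of 20 to 35 N on the trigger is right.
- end_panel (a joint): How far the box's end panel (8 x 60 x 42 mm, on two dowels at the box's +x end) stands off, in m: 0.004 to 0.008 at the start, 0 fully home against the box (88 mm overall). It slides stiffly, about 8 N.
- palette: White six-well bead palette, 142 x 176 x 12 mm, on the trigger's side of the clamp; origin under its middle. Leave it where it is.
- jar: Glass jar of dark beads, 72 mm across, 85 mm high; origin under its middle. Leave it where it is.
- spool: White thread spool, 38 mm across, 50 mm high, on the handle's side; origin under its middle. Leave it where it is.

How it is judged (in metres and radians):
At the end, for the whole second after the job is handed in: The end panel is home (within 1 mm), each pad presses on the box with 10 to 75 N, the fingers press on the trigger with more than 5 N, and the box stands still, flat on the cloth (within 0.1 rad and 6 mm) (value of joint end_panel below 0.001 m and contact force between near_pad and box between 10 and 75 N and contact force between far_pad and box between 10 and 75 N and contact force between the fingers and trigger above 5 N and angle between box's own z axis and vertical below 0.1 rad and height (world z) of box below 0.006 m and linear speed of box below 0.02 m/s); the arm keeps its last pose, push and grip.
It fails at once if a pad presses on the box with more than 75 N: it is crushed (contact force between any of near_pad, far_pad and box above 75 N).
It fails at once if the palette is moved more than 15 mm (distance of palette from where it was at the start of the episode above 0.015 m).
It fails at once if the jar is moved more than 15 mm (distance of jar from where it was at the start of the episode above 0.015 m).
It fails at once if the spool is moved more than 15 mm (distance of spool from where it was at the start of the episode above 0.015 m).
It also fails if it takes over 42 s, if anything falls off the work surface, if the arm or the gripper's body presses on something with over 40 N, if the wrist force passes 120 N, or if a joint passes its speed limit or range.

## Working session

There is one attempt and no reset: what is moved stays moved. The work goes in short steps, Python scripts to look and compute and a tool call to move; the robot and the scene stay as the last step left them, time stands still between calls to the robot, and variables do not carry over. Pictures are saved under pics/ and viewed, at most 10 in all, crops included, and the job is handed in when it is done.

Besides the shell and the picture viewer there is one more tool, called after "Emit:" by a JSON object that holds its "name" and its "arguments", one argument or row to a line. jog_arm: Moves the arm, as the interface text tells. Its arguments: {"type":"object","properties":{"motion":{"type":"array"},"newtons":{"type":"number"}},"required":["motion"]}

```bash
mkdir -p pics; python3 - <<'E'
from plant import manip
import cv2,numpy as np
s=manip.sense();print({k:np.round(v,3) for k,v in s.items()})
for n in("scene","side"):
    cv2.imwrite(f"pics/{n}0.png",manip.snapshot(n))
    c=manip.camera_info(n);print(n,{k:np.round(v,3).tolist() for k,v in c.items()})
E
```

```text
{'time': np.float64(0.0), 'joints': array([-67.61 ,  26.836,  -0.663,  91.88 ,   0.345,  61.387,  -3.228]), 'qd': array([-0.014, -0.029,  0.011, -0.04 , -0.011, -0.009, -0.095]), 'effort': array([-1.0000e-03, -5.2058e+01, -1.3000e-02, -2.4375e+01, -5.7000e-02,
        1.8000e-02,  0.0000e+00]), 'tool_pos': array([0.273, 0.589, 0.214]), 'tcp_rot': array([-1.79898e+02,  9.00000e-03,  1.55139e+02]), 'ft_force': array([-0.333,  0.148,  0.591]), 'ft_torque': array([0.023, 0.003, 0.   ]), 'finger_force': np.float64(0.0), 'opening': np.float64(0.092)}
scene {'fx': 474.695, 'fy': 474.695, 'cx': 317.897, 'cy': 193.162, 'extrinsics': [[-0.191, 0.982, -0.009, 0.079], [-0.628, -0.115, 0.769, 0.308], [0.754, 0.153, 0.639, -1.403], [0.0, 0.0, 0.0, 1.0]]}
side {'fx': 413.842, 'fy': 413.842, 'cx': 308.49, 'cy': 198.918, 'extrinsics': [[0.961, -0.276, -0.008, -0.498], [0.149, 0.496, 0.855, -0.123], [-0.232, -0.823, 0.518, -0.721], [0.0, 0.0, 0.0, 1.0]]}
```

View pics/scene0.png

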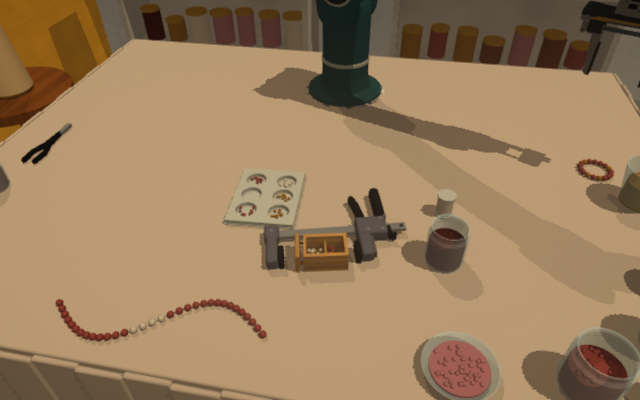

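View pics/side0.png

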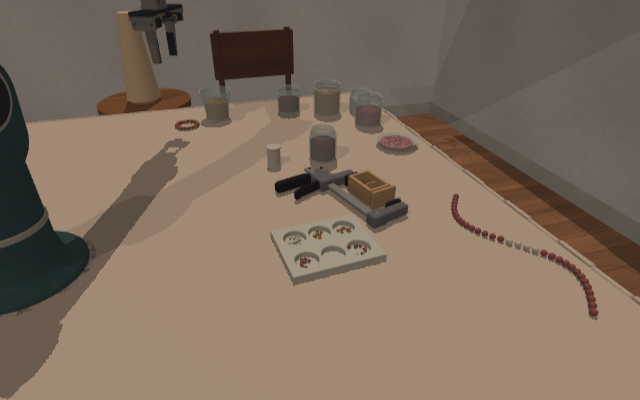

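The scene view shows the clamp head at about (370,235), the handle near (377,203), the trigger near (357,211), the far jaw near (272,245), the box near (325,250), the spool at (446,203) and the jar at (447,243). I'll enlarge it to measure.

```bash
python3 - <<'E'
import cv2
a=cv2.imread("pics/scene0.png")[170:290,250:410]
b=cv2.imread("pics/side0.png")[150:230,260:420]
cv2.imwrite("pics/c1.png",cv2.resize(a,None,fx=5,fy=5,interpolation=cv2.INTER_CUBIC))
cv2.imwrite("pics/c2.png",cv2.resize(b,None,fx=5,fy=5,interpolation=cv2.INTER_CUBIC))
E
```

```text
(no output)
```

View pics/c1.png

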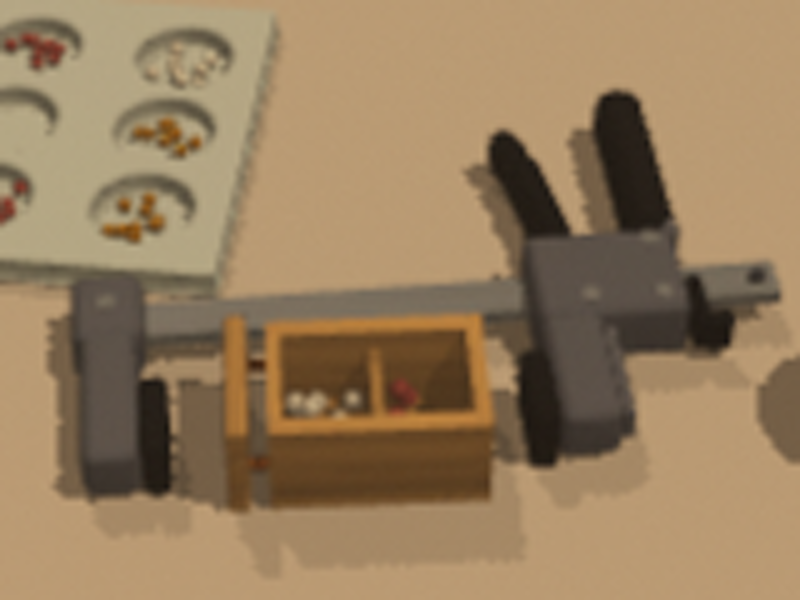

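View pics/c2.png

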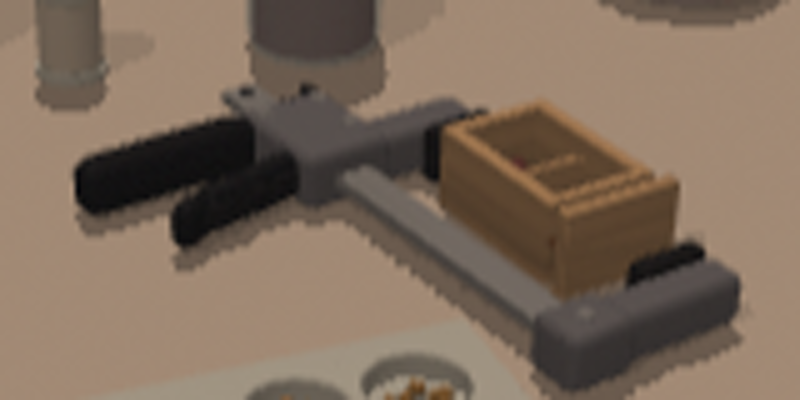

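The crops show the head's top corners at c1 (530,240) and (672,230), the handle between (597,125)/(640,100) and (622,232)/(668,215), and the trigger tip at (503,135). The panel stands off on the far-jaw side and the pads are clear of the box.

```bash
cat > h.py <<'E'
from plant import manip
import numpy as np
def cast(name,px,z):
    c=manip.camera_info(name);E=c["extrinsics"];R=E[:3,:3];o=-R.T@E[:3,3]
    d=R.T@np.array([(px[0]-c["cx"])/c["fx"],-(px[1]-c["cy"])/c["fy"],-1])
    return o+d*(z-o[2])/d[2]
E
python3 - <<'E'
from h import *
P=lambda u,v,z:cast("scene",(250+u/5,170+v/5),z)
Q=lambda u,v,z:cast("side",(260+u/5,150+v/5),z)
for n,u,v,z in [("headBL",530,240,.028),("headBR",672,230,.028),("headFR",687,315,.028),("handL1",597,125,.02),("handL2",622,232,.02),("handR1",640,100,.02),("handR2",668,215,.02),("handtip",617,92,.02),
 ("trtip",500,132,.02),("trL1",491,150,.02),("trL2",528,235,.02),("trR1",518,138,.02),("trR2",566,232,.02),("farBL",75,285,.028),("farBR",140,282,.028),("barTL",150,304,.02),("barTR",520,282,.02),
 ("boxBR",483,317,.04),("boxFR",492,415,.04),("boxBL",265,325,.04),("panBL",226,318,.042),("palR",217,275,.012),("nearpadTop",535,350,.028)]:
    print(n,P(u,v,z).round(4))
for n,u,v,z in [("S handtip",78,170,.015),("S tritip",178,215,.015),("S handTop",90,160,.026),("S head corner",300,160,.028),("S farcorner near",535,325,.028)]:
    print(n,Q(u,v,z).round(4))
print("spool",cast("scene",(446,214),0), "jar",cast("scene",(446,266),0))
E
```

```text
headBL [0.5827 0.1086 0.028 ]
headBR [0.5669 0.1627 0.028 ]
headFR [0.6134 0.1723 0.028 ]
handL1 [0.4985 0.1262 0.02  ]
handL2 [0.5628 0.1432 0.02  ]
handR1 [0.4787 0.1423 0.02  ]
handR2 [0.5494 0.1603 0.02  ]
handtip [0.4751 0.1322 0.02  ]
trtip [0.5103 0.0868 0.02  ]
trL1 [0.5224 0.0848 0.02  ]
trL2 [0.5713 0.1066 0.02  ]
trR1 [0.5128 0.0947 0.02  ]
trR2 [0.5668 0.1213 0.02  ]
farBL [ 0.6396 -0.0599  0.028 ]
farBR [ 0.6334 -0.0357  0.028 ]
barTL [ 0.6366 -0.0314  0.02  ]
barTR [0.5986 0.1071 0.02  ]
boxBR [0.6406 0.0982 0.04  ]
boxFR [0.6889 0.1085 0.04  ]
boxBL [0.6594 0.0196 0.04  ]
panBL [0.6604 0.0051 0.042 ]
palR [ 0.608 -0.012  0.012]
nearpadTop [0.6422 0.1183 0.028 ]
S handtip [0.4817 0.1468 0.015 ]
S tritip [0.5153 0.0942 0.015 ]
S handTop [0.4852 0.1348 0.026 ]
S head corner [0.5745 0.104  0.028 ]
S farcorner near [ 0.6226 -0.0501  0.028 ]
spool [0.50687383 0.28628286 0.        ] jar [0.65107922 0.2844958  0.        ]
```

Emit:
{"name": "jog_arm", "arguments": {
  "motion": [
    [-0.032, -0.023, 0.006, -0.05, 0],
    [-0.065, -0.047, 0.013, -0.1, 0],
    [-0.097, -0.07, 0.02, -0.16, 0],
    [-0.13, -0.093, 0.027, -0.21, 0],
    [-0.162, -0.117, 0.034, -0.26, 0],
    [-0.194, -0.14, 0.04, -0.31, 0],
    [-0.227, -0.163, 0.047, -0.37, 0],
    [-0.26, -0.187, 0.05, -0.42, 0]
  ],
  "newtons": 12
}}

```text
time: 0.77
tool_pos: [0.4306, 0.3087, 0.1636]
tcp_rot: [-180.0, -0.1, 179.4]
ft_force: [-0.2, 0.3, 1.1]
opening: 0.0918
finger_force: 0.0
```

Emit:
{"name": "jog_arm", "arguments": {
  "motion": [
    [-0.015, -0.026, 0.005, -0.04, 0],
    [-0.03, -0.053, 0.011, -0.08, 0],
    [-0.046, -0.079, 0.017, -0.12, 0],
    [-0.061, -0.106, 0.023, -0.16, 0],
    [-0.076, -0.132, 0.029, -0.2, 0],
    [-0.091, -0.158, 0.034, -0.24, 0],
    [-0.107, -0.185, 0.04, -0.28, 0],
    [-0.107, -0.185, 0.04, -0.28, 0]
  ]
}}

```text
time: 1.43
tool_pos: [0.5371, 0.117, 0.1234]
tcp_rot: [-179.8, -0.1, -165.2]
ft_force: [-0.7, -1.2, 0.2]
opening: 0.0925
finger_force: 0.0
```

```bash
python3 - <<'E'
from h import *
import cv2
s=manip.sense();print(s["tool_pos"],s["tcp_rot"]);c=manip.camera_info("wrist");print(c)
cv2.imwrite("pics/w1.png",manip.snapshot("wrist"))
E
```

```text
[0.5370635  0.11701356 0.12335934] [-1.79794351e+02 -6.99503776e-02 -1.65178548e+02]
{'fx': 309.70691628693146, 'fy': 309.70691628693146, 'cx': 318.10761216555545, 'cy': 206.01719480282767, 'extrinsics': array([[-0.25616391,  0.96662785, -0.00326253,  0.02441498],
       [-0.93380707, -0.24833543, -0.25755363,  0.53656801],
       [-0.24976872, -0.06292937,  0.9662585 , -0.15973923],
       [ 0.        ,  0.        ,  0.        ,  1.        ]])}
```

View pics/w1.png

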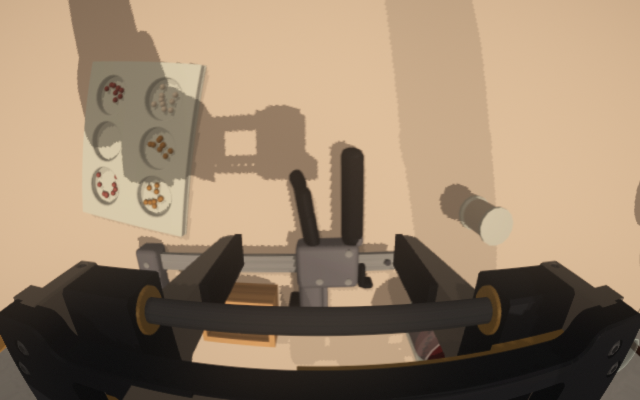

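The wrist view shows the handle centred at column 352 (tip at row 148, edges at columns 341 and 363), the trigger tip at (296,171), and the head's back edge at row 240, columns 299 to 357. I'll cast those.

```bash
cat >> h.py <<'E'
def wcast(px,z):
    c=manip.camera_info("wrist");E=c["extrinsics"];R=E[:3,:3];o=-R.T@E[:3,3]
    v=np.array([px[0]-c["cx"],px[1]-c["cy"]]);r=np.hypot(*v);t=r/c["fx"]
    d=R.T@np.array([v[0]/r*np.sin(t),-v[1]/r*np.sin(t),-np.cos(t)])
    return o+d*(z-o[2])/d[2]
E
python3 - <<'E'
from h import *
s=manip.sense();print(s["tool_pos"],s["tcp_rot"])
X=np.array([.262,-.965]);Y=np.array([.965,.262])
for n,u,v,z in [("hL1",341,165,.02),("hL2",342,235,.02),("hR1",363,165,.02),("hR2",363,235,.02),("htip",352,147,.022),("headL",299,240,.028),("headR",357,240,.028),("headF",330,286,.028),("trtip",296,170,.02),("trL",304,210,.02),("bar1",165,253,.02),("bar2",295,255,.02)]:
    p=wcast((u,v),z)[:2];print(n,p.round(4),"x",(p@X).round(4),"y",(p@Y).round(4))
E
```

```text
[0.53578577 0.12027351 0.12367221] [-1.79913074e+02 -8.66482663e-02 -1.65127591e+02]
hL1 [0.4949 0.1308] x 0.0034 y 0.5119
hL2 [0.558  0.1498] x 0.0016 y 0.5778
hR1 [0.4897 0.1498] x -0.0163 y 0.5118
hR2 [0.553  0.1691] x -0.0183 y 0.578
htip [0.4768 0.1356] x -0.006 y 0.4956
headL [0.5702 0.1117] x 0.0416 y 0.5795
headR [0.5566 0.1632] x -0.0117 y 0.5799
headF [0.6095 0.1523] x 0.0128 y 0.628
trtip [0.5096 0.0933] x 0.0435 y 0.5162
trL [0.5435 0.1093] x 0.0369 y 0.5532
bar1 [ 0.6273 -0.0214] x 0.185 y 0.5997
bar2 [0.5894 0.1119] x 0.0464 y 0.5981
```

Emit:
{"name": "jog_arm", "arguments": {
  "motion": [
    [0.002, 0.001, 0.015, 0, 0],
    [0.004, 0.002, 0.033, 0, 0],
    [0.006, 0.0025, 0.051, 0, 0],
    [0.006, 0.0025, 0.069, 0, 0],
    [0.006, 0.0025, 0.085, 0, 0],
    [0.006, 0.0025, 0.097, 0, 0],
    [0.006, 0.0025, 0.105, 0, 0],
    [0.006, 0.0025, 0.11, 0, 0]
  ]
}}

```text
time: 2.15
tool_pos: [0.5279, 0.1258, 0.0137]
tcp_rot: [180.0, -0.1, -164.7]
ft_force: [-0.2, -0.3, -0.0]
opening: 0.0915
finger_force: 0.0
```

Emit:
{"name": "jog_arm", "arguments": {
  "motion": [
    [0, 0, 0.004, 0, 0],
    [0, 0, 0.008, 0, 0],
    [0, 0, 0.01, 0, 0],
    [0, 0, 0.01, 0, 0],
    [0, 0, 0.01, 0, 0],
    [0, 0, 0.01, 0, 0],
    [0, 0, 0.01, 0, 0],
    [0, 0, 0.01, 0, 0]
  ]
}}

```text
time: 2.82
tool_pos: [0.5287, 0.1252, 0.0049]
tcp_rot: [180.0, 0.0, -164.8]
ft_force: [0.1, -0.2, -1.1]
opening: 0.0917
finger_force: 0.0
```

```bash
python3 - <<'E'
from h import *
import cv2
s=manip.sense();print(s["tool_pos"],s["tcp_rot"],s["ft_force"])
cv2.imwrite("pics/w2.png",manip.snapshot("wrist"))
E
```

```text
[0.52872872 0.12520999 0.00488262] [ 1.79999925e+02  3.16401753e-02 -1.64753423e+02] [ 0.06456933 -0.21458815 -1.13329738]
```

View pics/w2.png

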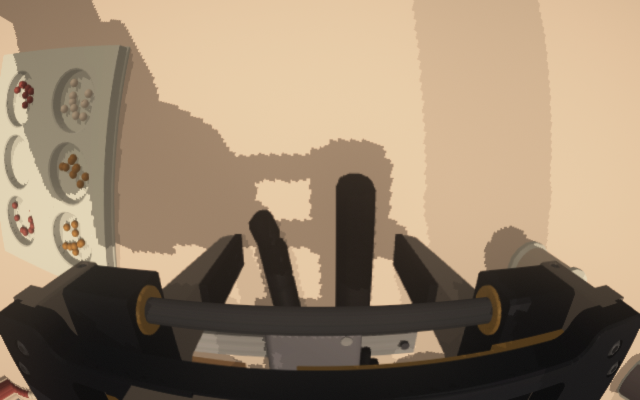

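Both fingers straddle the handle (tip 356,175) and the trigger (tip 263,212). First light squeeze, with the hand following the narrowing centre.

Emit:
{"name": "jog_arm", "arguments": {
  "motion": [
    [0, 0, 0.002, 0, 1],
    [0, 0, 0.003, 0, 1],
    [0, 0.002, 0.003, 0, 1],
    [0, 0.004, 0.003, 0, 1],
    [0, 0.006, 0.003, 0, 1],
    [0, 0.008, 0.003, 0, 1],
    [0, 0.01, 0.003, 0, 1],
    [0, 0.011, 0.003, 0, 1]
  ],
  "newtons": 12
}}

```text
time: 3.53
tool_pos: [0.525, 0.1366, 0.0014]
tcp_rot: [180.0, -0.0, -164.7]
ft_force: [-0.7, 0.2, -1.4]
opening: 0.0403
finger_force: 6.5
```

Emit:
{"name": "jog_arm", "arguments": {
  "motion": [
    [0, 0, 0, 0, 1],
    [0, 0, 0, 0, 1],
    [0, 0, 0, 0, 1],
    [0, -0.004, 0, 0, 0.24],
    [0, -0.008, 0, 0, 0.24],
    [0, -0.011, 0, 0, 0.24],
    [0, -0.011, 0, 0, 0.24],
    [0, -0.011, 0, 0, 0.24]
  ]
}}

```text
time: 4.2
tool_pos: [0.53, 0.1243, 0.0021]
tcp_rot: [-180.0, 0.1, -164.8]
ft_force: [0.9, -0.1, -0.6]
opening: 0.0689
finger_force: 0.7
```

```bash
python3 - <<'E'
from h import *
import cv2
s=manip.sense();print(s["tool_pos"],s["opening"],s["finger_force"])
a=cv2.imread("pics/scene0.png")[170:290,250:410]
b=manip.snapshot("scene")[170:290,250:410]
cv2.imwrite("pics/s1.png",cv2.resize(b,None,fx=5,fy=5,interpolation=cv2.INTER_CUBIC))
E
```

```text
[0.53001202 0.12427608 0.00206224] 0.06889482845162564 0.7085627457126975
```

View pics/s1.png

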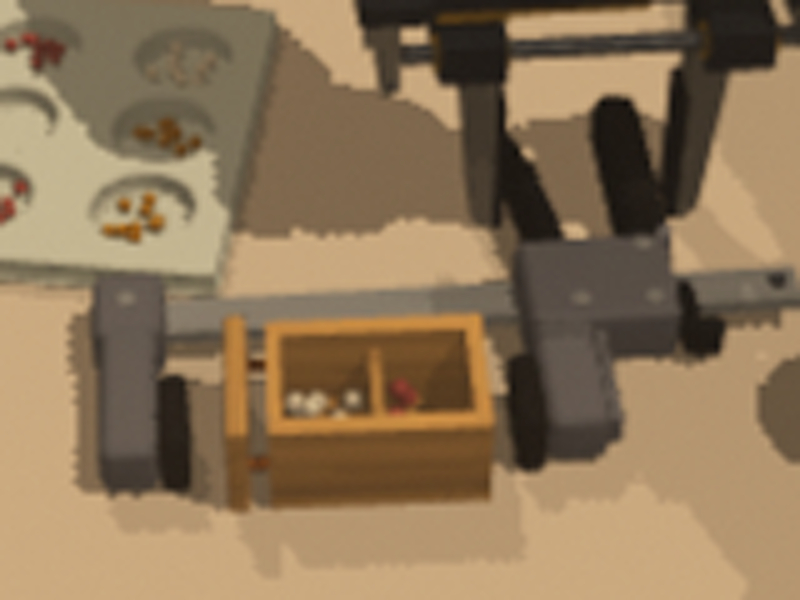

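The squeeze worked: the far jaw moved from column 75 to 95 in the crop, the trigger reopened, and palette and box have not moved. I'll keep pumping.

Emit:
{"name": "jog_arm", "arguments": {
  "motion": [
    [0, 0.001, 0, 0, 1],
    [0, 0.003, 0, 0, 1],
    [0, 0.005, 0, 0, 1],
    [0, 0.008, 0, 0, 1],
    [0, 0.01, 0, 0, 1],
    [0, 0.011, 0, 0, 1],
    [0, 0.011, 0, 0, 1],
    [0, 0.011, 0, 0, 1]
  ]
}}

```text
time: 4.92
tool_pos: [0.5249, 0.1362, 0.0015]
tcp_rot: [180.0, -0.1, -164.7]
ft_force: [-3.4, 1.1, 2.5]
opening: 0.0379
finger_force: 11.6
```

Emit:
{"name": "jog_arm", "arguments": {
  "motion": [
    [0, -0.003, 0, 0, 0.2],
    [0, -0.006, 0, 0, 0.2],
    [0, -0.009, 0, 0, 0.2],
    [0, -0.011, 0, 0, 0.2],
    [0, -0.011, 0, 0, 0.2],
    [0, -0.011, 0, 0, 0.2],
    [0, -0.011, 0, 0, 0.2],
    [0, -0.011, 0, 0, 0.2]
  ]
}}

```text
time: 5.58
tool_pos: [0.5287, 0.1251, 0.0016]
tcp_rot: [-180.0, 0.0, -164.8]
ft_force: [0.7, 0.1, 0.8]
opening: 0.0732
finger_force: 0.0
```

Emit:
{"name": "jog_arm", "arguments": {
  "motion": [
    [0, 0.001, 0, 0, 1],
    [0, 0.003, 0, 0, 1],
    [0, 0.005, 0, 0, 1],
    [0, 0.008, 0, 0, 1],
    [0, 0.01, 0, 0, 1],
    [0, 0.011, 0, 0, 1],
    [0, 0.011, 0, 0, 1],
    [0, 0.011, 0, 0, 1]
  ]
}}

```text
time: 6.25
tool_pos: [0.5254, 0.1363, 0.0015]
tcp_rot: [180.0, -0.0, -164.7]
ft_force: [-1.5, 1.1, 0.3]
opening: 0.0384
finger_force: 11.6
```

```bash
python3 - <<'E'
from h import *
import cv2
s=manip.sense();print(s["tool_pos"],s["opening"],s["finger_force"])
b=manip.snapshot("scene")[170:290,250:410]
cv2.imwrite("pics/s2.png",cv2.resize(b,None,fx=5,fy=5,interpolation=cv2.INTER_CUBIC))
E
```

```text
[0.52542981 0.13627544 0.00154647] 0.03842297773503383 11.585906012915075
```

View pics/s2.png

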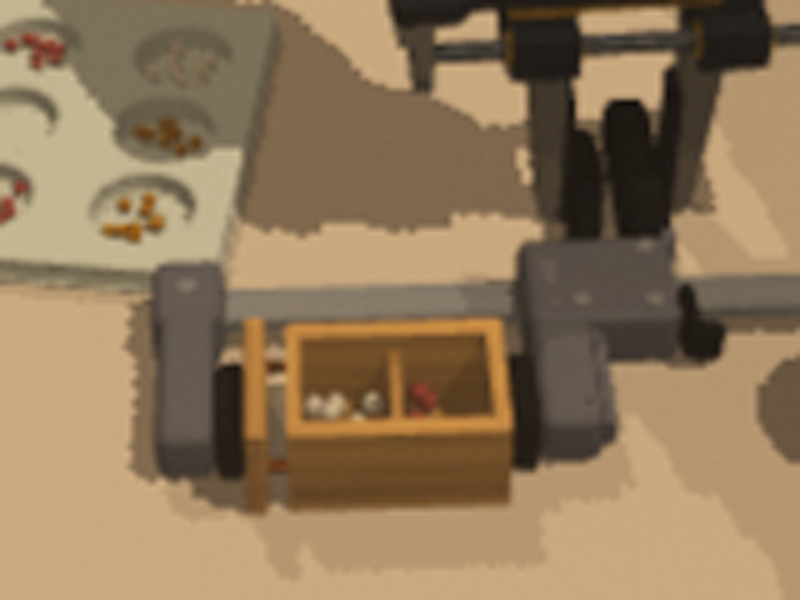

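The panel is still standing off about 25 px, both pads are nearly on the box, and the far jaw's tail (155–222, 265) is close to the palette corner (217,275). I'll check that gap.

```bash
python3 - <<'E'
from h import *
P=lambda u,v,z:cast("scene",(250+u/5,170+v/5),z)[:2]
Y=np.array([.965,.262]);X=np.array([.262,-.965])
for n,u,v,z in [("farBL",155,268,.028),("farBR",222,265,.028),("headBL",525,243,.028),("headBR",672,233,.028),("bar1",225,290,.02),("bar2",512,282,.02),("palcorner",217,275,.012),("palB",100,269,.012),("panelTop",245,320,.042),("boxBL",287,327,.04),("farfaceT",243,365,.028),("boxBR",503,320,.04)]:
    p=P(u,v,z);print(n,p.round(4),(p@X).round(4),(p@Y).round(4))
E
```

```text
farBL [ 0.6248 -0.032 ] 0.1946 0.5945
farBR [ 0.6184 -0.0068] 0.1686 0.595
headBL [0.5848 0.1069] 0.05 0.5923
headBR [0.5686 0.1628] -0.0082 0.5914
bar1 [ 0.6238 -0.0047] 0.168 0.6007
bar2 [0.5992 0.1041] 0.0566 0.6055
palcorner [ 0.608 -0.012] 0.1709 0.5836
palB [ 0.613  -0.0585] 0.2171 0.5762
panelTop [0.6601 0.0122] 0.1611 0.6402
boxBL [0.6589 0.0278] 0.1458 0.6431
farfaceT [0.6695 0.0131] 0.1628 0.6495
boxBR [0.6408 0.1057] 0.0659 0.6461
```

Emit:
{"name": "jog_arm", "arguments": {
  "motion": [
    [0, 0, 0, -0.015, 1],
    [0, 0, 0, -0.03, 1],
    [0, 0, 0, -0.04, 1],
    [0, 0, 0, -0.04, 1],
    [0, -0.004, 0, -0.04, 0.2],
    [0, -0.008, 0, -0.04, 0.2],
    [0, -0.011, 0, -0.04, 0.2],
    [0, -0.011, 0, -0.04, 0.2]
  ]
}}

```text
time: 6.97
tool_pos: [0.5299, 0.1244, 0.0018]
tcp_rot: [-180.0, 0.1, -162.5]
ft_force: [0.9, -1.1, -1.4]
opening: 0.0631
finger_force: 0.6
```

Emit:
{"name": "jog_arm", "arguments": {
  "motion": [
    [0, 0, 0, 0, 0.2],
    [0, 0.002, 0, 0, 1],
    [0, 0.004, 0, 0, 1],
    [0, 0.006, 0, 0, 1],
    [0, 0.008, 0, 0, 1],
    [0, 0.01, 0, 0, 1],
    [0, 0.01, 0, 0, 1],
    [0, 0.01, 0, 0, 1]
  ]
}}

```text
time: 7.63
tool_pos: [0.5251, 0.1357, 0.0017]
tcp_rot: [180.0, -0.0, -162.4]
ft_force: [-2.5, 2.4, 2.4]
opening: 0.0436
finger_force: 11.4
```

```bash
python3 - <<'E'
from h import *
import cv2
s=manip.sense();print(s["tool_pos"],s["opening"],s["finger_force"])
b=manip.snapshot("scene")[170:290,250:410]
cv2.imwrite("pics/s3.png",cv2.resize(b,None,fx=5,fy=5,interpolation=cv2.INTER_CUBIC))
E
```

```text
[0.5251234  0.13566636 0.00168604] 0.04362183057892911 11.402590469224378
```

View pics/s3.png

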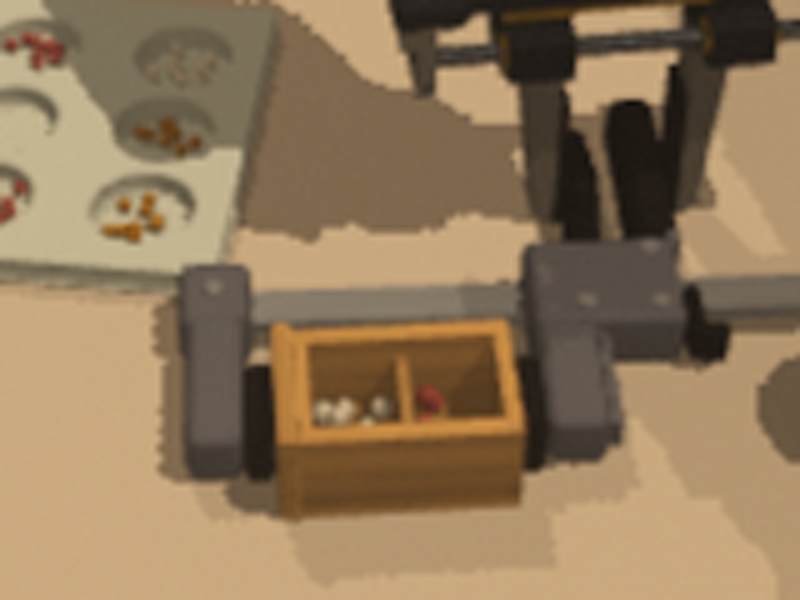

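The panel is home against the box and both pads bear on it. The trigger has stopped part-way, at 43.6 mm against 38 mm at the stop. I'll raise the holding grip gently.

Emit:
{"name": "jog_arm", "arguments": {
  "motion": [
    [0, 0, 0, 0, 1],
    [0, 0, 0, 0, 1],
    [0, 0, 0, 0, 1],
    [0, 0, 0, 0, 1],
    [0, 0, 0, 0, 1],
    [0, 0, 0, 0, 1],
    [0, 0, 0, 0, 1],
    [0, 0, 0, 0, 1]
  ],
  "newtons": 18
}}

```text
time: 8.35
tool_pos: [0.525, 0.1356, 0.0016]
tcp_rot: [179.9, -0.0, -162.4]
ft_force: [-3.4, 4.8, 3.4]
opening: 0.0414
finger_force: 16.7
```

Emit:
{"name": "jog_arm", "arguments": {
  "motion": [
    [0, 0, 0, 0, 1],
    [0, 0, 0, 0, 1],
    [0, 0, 0, 0, 1],
    [0, 0, 0, 0, 1],
    [0, 0, 0, 0, 1],
    [0, 0, 0, 0, 1],
    [0, 0, 0, 0, 1],
    [0, 0, 0, 0, 1]
  ],
  "newtons": 25
}}

```text
time: 9.02
tool_pos: [0.525, 0.1355, 0.0016]
tcp_rot: [179.9, -0.0, -162.4]
ft_force: [-3.7, 4.1, 3.0]
opening: 0.0394
finger_force: 23.1
```

```bash
python3 - <<'E'
from h import *
import cv2
s=manip.sense();print(s["opening"],s["finger_force"])
f=lambda n,r,c:cv2.resize(manip.snapshot(n)[r:r+80,c:c+160],None,fx=5,fy=3.7*5/3.7,interpolation=cv2.INTER_CUBIC)[:300] if 0 else cv2.resize(manip.snapshot(n)[r:r+75,c:c+200],(800,300),interpolation=cv2.INTER_CUBIC)
cv2.imwrite("pics/end.png",np.vstack([f("scene",215,250),f("side",155,240)]))
E
```

```text
0.03941812437451968 23.132950344588608
```

View pics/end.png

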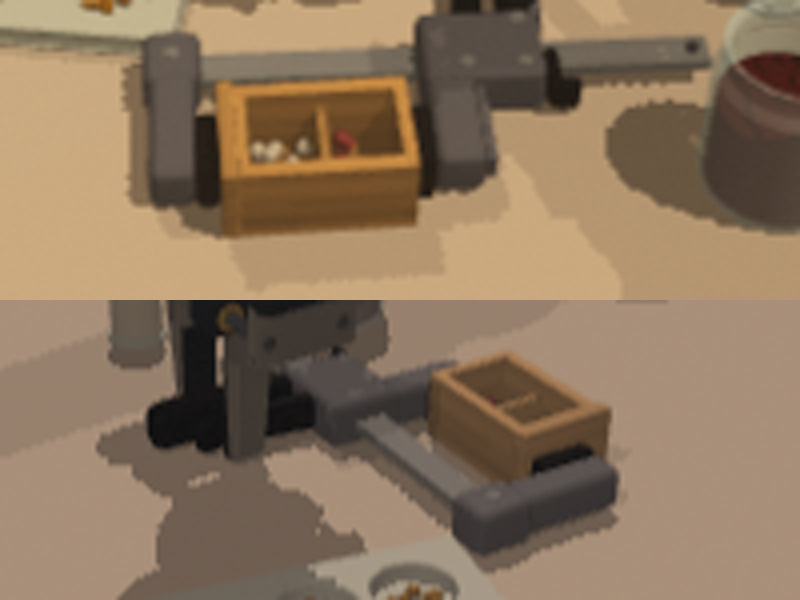

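Both views show the panel flush, both pads on the box, the box flat on the cloth, and the palette, jar and spool clear of the clamp. I'm handing it in.

```bash
python3 -c "
from plant import manip
print(manip.close_job())"
```

```text
the job is handed in; nothing more can be done
None
```

I handed the job in with the panel pressed home, both pads bearing on the box, and the trigger held at a measured 23 N; the hand-in gave no verdict, and the pad forces could not be measured (about 37 N expected).

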